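# Tighten the bed warmer's stopper and cover it

### The arm

A 6-joint arm with a two-finger parallel gripper is mounted at the origin on the work surface. World frame = base frame: x ahead of the robot, y to its left, z up, the work surface at z = 0. Lengths are in m, angles in degrees, forces in N, time in s.
With the tool pointing down it reaches from about 0.375 to 0.9 m from the base axis. Payload 3.1 kg.
Tool frame: the origin (TCP) lies midway between the tips of the shut fingers; the grasp point (between the pads) lies 19 mm behind it (bot.hold_point_z is the distance from the TCP to the grasp point, in m); z points along the fingers, y is the line along which they close (so a half turn about z gives the same grasp; the last joint's range is limited). The gripper opens to 87 mm and grips with 3 to 60 N. Pads are 19 mm wide; open, the fingers measure 117 mm over their backs; the gripper's body (75 mm by 190 mm) begins 51 mm behind the grasp point.
Start: joints at [-75.143, 30.224, 82.088, -0, 67.689, -10.227], TCP at [0.265, -0.566, 0.199] pointing down, gripper open.
Joint ranges: [-176.69, 176.69], [-43.24, 126.21], [12.49, 139.97], [-82, 262], [0, 151.66], [-163.58, 163.58]. Speed limits (degrees/s): [159.86, 159.86, 180, 180, 180, 180].

### API

Orientations are given as a 3x3 rotation matrix whose columns are the frame's x, y, z axes.
In Python, from rig import read_state, optics, order, bot gives the robot as it stands.
- The arm moves only by the tool drive_tool, never from a script. Its argument "steps" is a list of rows, each a list of 7 numbers: the finger opening in mm, from 0 to 87, then the shift along the tool's x, y, z normalised to -1 to 1, where 1 is 0.12 m, then the turn, a rotation vector about the tool's x, y, z normalised to -1 to 1, where 1 is 1.5 rad. In form: [[jaw, tx, ty, tz, ax, ay, az], ...]. A call has 1 to 8 rows; each row is the pose to reach, as a shift and turn from the pose commanded when the call began, along the tool's axes at that moment; what a row does not reach only later rows make up. A row lasts 1/10 s, in which the tool goes at most 50 mm and 8.59 degrees, less where a joint would pass 70% of its speed; a pose out of reach is approached as far as the arm can. A call with a number of a shift or a turn outside -1 to 1 is refused whole. A call with a gripper value outside its range is refused whole. The fingers move at their own pace and stop on an object; the grip force is fixed at half the most. Time passes only in rows, so rows that repeat a pose let the fingers close. It gives the time, the measured TCP pose, the force, the opening and the grip force at its end, in the units of the state.
- read_state(): the state, without advancing time (a new reading comes with each control period).
- optics.capture(name): name is "side" or "top" or "wrist"; returns a dict with "color" (480x640x3 uint8, blue, green, red), "range_z" (480x640 float32, m along the optical axis (not along the pixel's ray), 0 where there is no reading), "fx", "fy", "cx", "cy" (pixels), "D" ([k1, k2, p1, p2, k3] as OpenCV has them; the pictures are not rectified), "rvec" (rotation vector, rad) and "tvec" (3), from world to camera coordinates, as OpenCV has them. Camera axes: x right, y down, z forward; pixel columns grow to the right and rows downward; lengths in m; the calibration is good to about 2 mm. A picture is of the moment at which its call begins.
- order.hand_in(): hands the job in; it is judged then, once.
The state is a dict: "time_s": time; "joint_positions": joint angles; "qvel": joint speeds; "tau": joint torques, N m; "position": TCP position; "tcp_rot": TCP orientation; "force": force on the tool from outside, world axes, zero at the start; "moment": the same for the moment, N m; "opening": opening from 0.0 (shut) to 1.0 (fully open); "grasp_force": force on a finger pad.
Only numpy, scipy, OpenCV 4.12 (cv2) and the standard library are available. Lean on these libraries where they do the work, as an engineer would, in place of code of your own. Each camera call takes 0.05 s, during which the arm holds its last target. There are 200 camera calls.

### The job

The steel bed warmer's brass stopper is only finger-loose in the neck: turn it clockwise until it goes snug, about 0.6 N m, and do not over-tighten it. Then set the metal cover cap gently over the stopper so that it sits level and fully home on the neck, let go, and leave the vase, the book and the clock where they are.

Things in the scene. Friction and masses are not known exactly. Their poses are not given: they have to be found in the camera images.
- warmer: the steel bed warmer: a flat flask with round ends, 246 x 156 mm, flat top 66 mm above the table, in a rubber cradle; heavy, does not move; origin under its centre, x along its long side. In its middle a flange disc 68 mm across, top 72 mm above the table, carries the neck collar, 47 mm across, top 86 mm above the table
- neck (a point): centre of the top rim of the neck collar, on the neck's upright axis, 86 mm above the table; x along the warmer's long side, z up
- stopper_top (a point): middle of the top edge of the brass stopper's wing, on the neck's axis, 44 mm above the neck point. Wing: upright flat bar 40 mm long (this point's x), 10 mm thick (y), 30 mm tall, on a round head 33 mm across. Clockwise from above tightens; it does not sink or lift out. Pinch it with 60 N or more, up to 1.5 rad a grasp; let go, the wing springs back up to 0.2 rad, the thread stays
- seal (a joint): squeeze of the hidden seal, m: 0 untouched, above 0.000025 snug. Far below this reading's noise: go by torque. The stopper runs free at 0.06 N m for 0.9 to 2.8 rad, unknown and new every time (hidden thread start); then the taper binds and the torque rises in small steps by 0.7 N m per rad. Snug is 0.48 to 0.85 N m, aim for 0.6 to 0.65
- crush (a joint): crushing of the hidden seal by over-tightening, m: 0 sound, above 0.00003 crushed, which begins at 0.9 N m; also below its reading's noise
- cover: the loose metal cover cap, standing mouth down on the table: a round cup 60 mm across and 68 mm tall, 52 mm across and 64 mm deep inside, 120 g, with a wooden knob on top; origin at the centre of its rim (its lowest plane), z up. Seated, it goes over the stopper and the collar and its rim rests on the flange, 14 mm below the neck point
- cover_knob (a point): middle of the cover's wooden knob, 22 mm across and 18 mm tall, 82 mm above the cover's rim; the knob's top is 91 mm above the rim
- vase: bystander: small white vase 68 mm across, 125 mm tall; origin at its foot. It and the cover may change sides
- book: bystander: closed book 130 x 200 x 28 mm lying flat; origin under its centre
- clock: bystander: round black table clock 90 mm across, about 97 mm tall; origin under its foot
Things that resemble listed ones, but are neither listed nor needed, are in the scene too. Leave any orange or red look-alike of the cover alone.

How it is judged (in metres and radians):
On the way, in this order (a step that is already met when the one before it is completed fails the run):
1. the stopper is snug (seal squeezed over 0.025 mm, about 0.46 N m) (value of joint seal above 2.5e-05 m), for 0.3 s.
2. the cover sits level and home on the neck (horizontal distance between cover and neck below 0.006 m and z of cover in the frame of neck below -0.012 m and angle between cover's own z axis and vertical below 0.06 rad), for 0.2 s.
At the end, for the whole second after the job is handed in: Stopper left snug (seal squeezed over 0.025 mm, crushed under 0.03 mm: tightened to about 0.46 to 0.9 N m); cover released and still over it, within 6 mm of the neck's axis, rim at least 12 mm below the neck's top, level within 0.06 rad; vase, book and clock within 20 mm of their starts (all of step 2 and value of joint seal above 2.5e-05 m and value of joint crush below 3e-05 m and linear speed of cover below 0.02 m/s and distance of each of vase, book, clock from where it was at the start of the episode below 0.02 m); the robot touches nothing.
It fails at once if the stopper is over-tightened: seal crushed more than 0.03 mm (about 0.9 N m) (value of joint crush above 3e-05 m).
It fails at once if the cover is dropped or forced on: more than 50 N between cover and warmer, or over 0.4 m/s while coming onto the neck (contact force between cover and warmer above 50 N or (horizontal distance between cover and neck below 0.03 m and z of cover in the frame of neck below 0.05 m and linear speed of cover above 0.4 m/s)).
It fails at once if the vase is pushed more than 20 mm or tipped (distance of vase from where it was at the start of the episode above 0.02 m or angle between vase's own z axis and vertical above 0.3 rad).
It fails at once if the book is pushed more than 20 mm or tipped (distance of book from where it was at the start of the episode above 0.02 m or angle between book's own z axis and vertical above 0.3 rad).
It fails at once if the clock is pushed more than 20 mm or tipped (distance of clock from where it was at the start of the episode above 0.02 m or angle between clock's own z axis and vertical above 0.3 rad).
It also fails if it takes over 72 s, if anything falls off the work surface, if the arm or the gripper's body presses on something with over 40 N, if the wrist force passes 120 N, or if a joint passes its speed limit or range.

## Working session

There is one attempt and no reset: what is moved stays moved. The work goes in short steps, Python scripts to look and compute and a tool call to move; the robot and the scene stay as the last step left them, time stands still between calls to the robot, and variables do not carry over. Pictures are saved under pics/ and viewed, at most 10 in all, crops included, and the job is handed in when it is done.

Besides the shell and the picture viewer there is one more tool, called by a JSON object that holds its "method" and its "body". drive_tool: Moves the arm, as the interface text tells. Scaled input: -1 to 1 covers 0.12 m each way for a shift and 1.5 rad each way for a turn. Its arguments: {"type":"object","properties":{"steps":{"type":"array"}},"required":["steps"]}

```bash
mkdir -p pics; ls; cat > h.py <<'E'
import numpy as np,cv2
from rig import read_state,optics,order,bot
def cap(n):
    c=optics.capture(n)
    c["K"]=np.array([[c["fx"],0,c["cx"]],[0,c["fy"],c["cy"]],[0,0,1.]]);c["R"]=cv2.Rodrigues(np.array(c["rvec"],float))[0];c["t"]=np.array(c["tvec"],float).ravel();c["Dn"]=np.array(c["D"],float)
    return c
def cloud(c):
    v,u=np.mgrid[0:480,0:640]
    p=cv2.undistortPoints(np.stack([u,v],-1).reshape(-1,1,2).astype(np.float32),c["K"],c["Dn"]).reshape(480,640,2)
    z=c["range_z"][...,None];X=np.concatenate([p*z,z],-1)
    W=(X-c["t"])@c["R"]; W[c["range_z"]==0]=np.nan
    return W
def onplane(c,u,v,h):
    p=cv2.undistortPoints(np.array([[[u,v]]],np.float32),c["K"],c["Dn"]).ravel()
    d=c["R"].T@np.array([p[0],p[1],1]);o=-c["R"].T@c["t"];return o+d*(h-o[2])/d[2]
def proj(c,P): return cv2.projectPoints(np.array(P,float).reshape(-1,3),np.array(c["rvec"],float),c["t"],c["K"],c["Dn"])[0].reshape(-1,2)
E
python3 - <<'E'
from h import *
for n in("top","side"):
    c=cap(n);cv2.imwrite(f"pics/{n}0.png",c["color"]);print(n,-c["R"].T@c["t"]);np.save(f"{n}0.npy",cloud(c))
print(bot.__dict__ if hasattr(bot,'__dict__') else bot, read_state())
E
```

```text
pics
top [0.33425291 0.02527107 1.46482602]
side [0.40100766 0.98103767 1.11705756]
{} {'time_s': 0.1, 'joint_positions': array([-7.51431638e+01,  3.02747511e+01,  8.21491569e+01, -7.84154865e-04,
        6.76895556e+01, -1.02288532e+01]), 'qvel': array([-0.0974658 , -0.18219223, -0.12926726, -0.05386159,  0.06806617,
       -0.01876254]), 'tau': array([-6.60322553e-05, -4.40982771e+01, -1.77152181e+01,  6.33910904e-02,
        5.33353246e-02, -5.02042269e-05]), 'position': array([ 0.264806  , -0.56534679,  0.197757  ]), 'tcp_rot': array([[ 9.05672601e-01,  4.23977439e-01, -5.19999676e-04],
       [ 4.23977622e-01, -9.05670649e-01,  1.91086311e-03],
       [ 3.39214403e-04, -1.95108459e-03, -9.99998039e-01]]), 'force': array([-0.9316248 ,  0.90222895, -0.72551813]), 'moment': array([-0.00471803,  0.00044899, -0.00756775]), 'grasp_force': 0.0, 'opening': 1.0006236471532497}
```

View pics/top0.png

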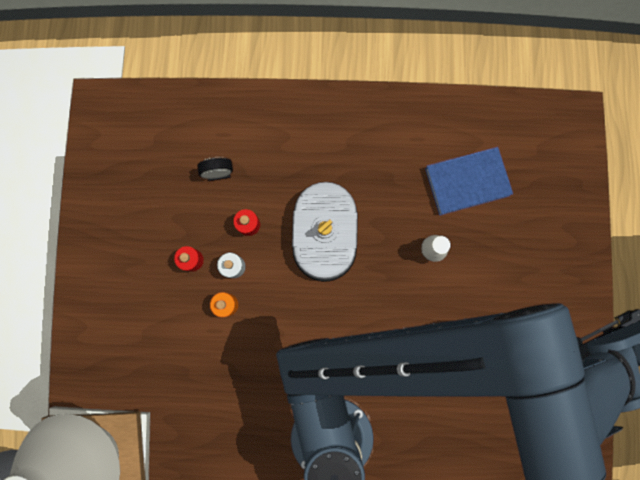

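View pics/side0.png

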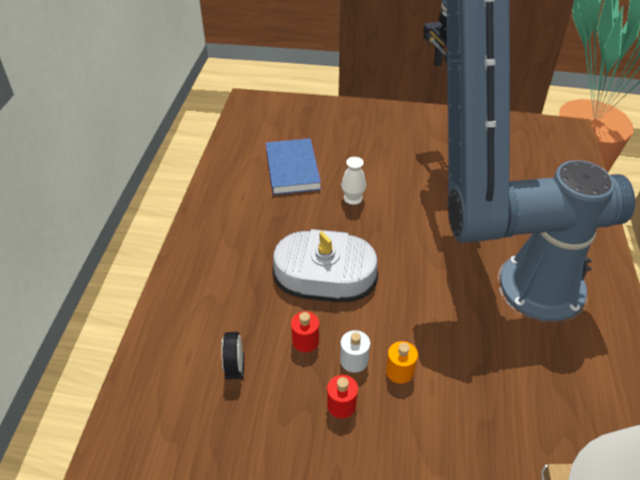

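Top view: the bed warmer is at (325,230) with its brass wing at (325,228). Cover candidates are silver (230,265), red (246,221), red (186,259) and orange (222,305). The white vase is at (435,248). By the description the cover is the silver one, so I'll check it in a close crop while measuring.

```bash
python3 - <<'E'
from h import *
T=cv2.imread("pics/top0.png");W=np.load("top0.npy");S=np.load("side0.npy");SI=cv2.imread("pics/side0.png")
c=cap("top");s=cap("side")
a=cv2.resize(T[185:325,165:365],None,fx=4,fy=4,interpolation=cv2.INTER_CUBIC)
cv2.imwrite("pics/crop.png",a)
hsv=cv2.cvtColor(T,cv2.COLOR_BGR2HSV)
# warmer top points
m=np.zeros((480,640),bool);m[175:285,285:365]=1
P=W[m&(W[...,2]>.058)&(W[...,2]<.07)]
r=cv2.minAreaRect((P[:,:2]*1000).astype(np.float32));print("warmer",r)
def brass(I,x0,x1,y0,y1,W):
    h=cv2.cvtColor(I,cv2.COLOR_BGR2HSV);mm=np.zeros((480,640),bool);mm[y0:y1,x0:x1]=1
    return mm&(h[...,0]>15)&(h[...,0]<35)&(h[...,1]>110)
for I,Wd,b in((T,W,(300,350,205,255)),(SI,S,(300,350,220,265))):
    mm=brass(I,*b,Wd);P=Wd[mm];P=P[P[:,2]>.11];print("wing n",len(P),P.mean(0),P.max(0));
    if len(P)>4:
        r=cv2.minAreaRect((P[:,:2]*1000).astype(np.float32));e=np.linalg.svd(P[:,:2]-P[:,:2].mean(0),full_matrices=False)[2][0];print(r,np.degrees(np.arctan2(e[1],e[0])))
for nm,(u,v) in dict(silver=(230,265),red1=(246,221),red2=(186,259),orange=(222,305),vase=(435,248),clock=(215,168)).items():
    w=W[v-22:v+23,u-22:u+23].reshape(-1,3);w=w[w[:,2]>.02];top=w[(w[:,2]>.06)&(w[:,2]<.072)];kn=w[w[:,2]>.08]
    f=lambda q:(q.mean(0).round(4),np.ptp(q,0).round(3)) if len(q) else None
    print(nm,w[:,2].max(),"shoulder",f(top),"knob",f(kn),"all",f(w))
E
```

```text
warmer ((524.4085693359375, 28.80759048461914), (156.89602661132812, 243.1988983154297), 89.82866668701172)
wing n 76 [0.52281505 0.02984931 0.12758293] [0.53800471 0.04516032 0.13503514]
((523.6917724609375, 29.439090728759766), (9.89385986328125, 37.48571014404297), 42.77556610107422) 131.91652933312875
wing n 110 [0.52451418 0.03525999 0.12464925] [0.53850689 0.04942557 0.13639265]
((526.2191772460938, 32.10224533081055), (10.451830863952637, 41.41233444213867), 41.029762268066406) 132.9261018010164
silver 0.09923185380305743 shoulder (array([0.4294, 0.2631, 0.0667]), array([0.058, 0.059, 0.012])) knob (array([0.4297, 0.2633, 0.0903]), array([0.02 , 0.02 , 0.018])) all (array([0.4285, 0.261 , 0.0672]), array([0.059, 0.059, 0.079]))
red1 0.0972479897305117 shoulder (array([0.54  , 0.2276, 0.0666]), array([0.059, 0.059, 0.012])) knob (array([0.5403, 0.2282, 0.0895]), array([0.022, 0.021, 0.016])) all (array([0.5381, 0.2257, 0.0668]), array([0.06 , 0.059, 0.077]))
red2 0.09645486981990255 shoulder (array([0.4432, 0.3716, 0.0668]), array([0.06 , 0.062, 0.012])) knob (array([0.4434, 0.3725, 0.09  ]), array([0.02 , 0.022, 0.015])) all (array([0.4422, 0.3686, 0.0661]), array([0.06 , 0.063, 0.076]))
orange 0.09627328670792161 shoulder (array([0.3312, 0.2763, 0.067 ]), array([0.057, 0.057, 0.012])) knob (array([0.33  , 0.277 , 0.0896]), array([0.02 , 0.018, 0.015])) all (array([0.3309, 0.2741, 0.067 ]), array([0.058, 0.058, 0.075]))
vase 0.13049610015973093 shoulder (array([ 0.4777, -0.2347,  0.0654]), array([0.06 , 0.054, 0.011])) knob (array([ 0.4835, -0.2456,  0.1104]), array([0.053, 0.049, 0.05 ])) all (array([ 0.4815, -0.242 ,  0.0941]), array([0.067, 0.062, 0.092]))
clock 0.10195545150841871 shoulder (array([0.6703, 0.3093, 0.0666]), array([0.043, 0.088, 0.012])) knob (array([0.6765, 0.3141, 0.0909]), array([0.04 , 0.07 , 0.022])) all (array([0.6731, 0.3118, 0.0768]), array([0.044, 0.089, 0.082]))
```

View pics/crop.png

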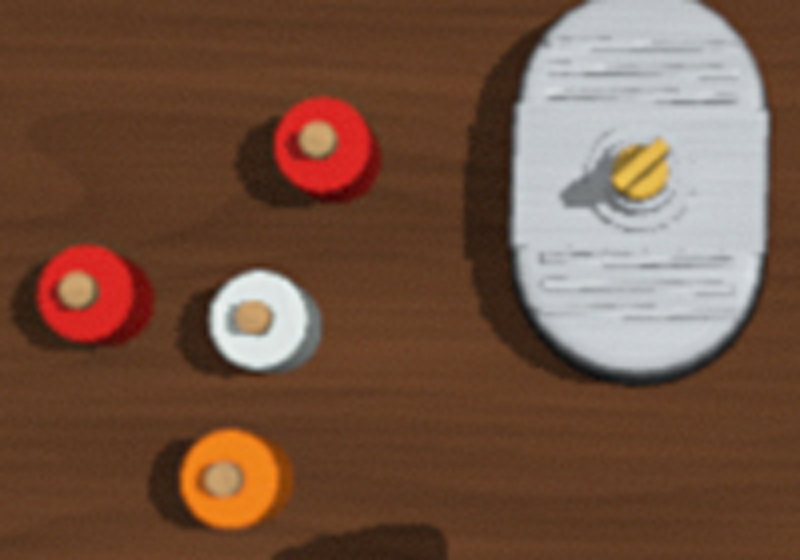

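The crop shows the silver cap, the wanted cover, at crop (253,317), which is world about (0.430, 0.263), top 0.09 m. The brass wing is at crop (640,168), which is world about (0.5235, 0.0295, 0.13), with its long axis at about -48°. Sizes and heights agree with the description. I'm moving over the neck, passing above the vase.

{"method": "drive_tool", "body": {"steps": [[87,0.81,-0.717,0,0,0,0],[87,0.81,-0.717,0,0,0,0],[87,0.81,-0.717,0,0,0,0]]}}

```text
time_s: 0.5
position: [0.3169, -0.443, 0.1981]
tcp_rot: [[0.905, 0.425, -0.001], [0.425, -0.905, 0.004], [0.001, -0.003, -1.0]]
force: [-0.2, -0.6, -0.0]
opening: 1.001
grasp_force: 0.0
```

{"method": "drive_tool", "body": {"steps": [[87,0.81,-0.717,0,0,0,0],[87,0.81,-0.717,0,0,0,0],[87,0.81,-0.717,0,0,0,0]]}}

```text
time_s: 0.8
position: [0.3683, -0.3239, 0.1984]
tcp_rot: [[0.905, 0.425, -0.001], [0.425, -0.905, 0.003], [0.0, -0.003, -1.0]]
force: [-0.2, -0.3, 0.9]
opening: 1.0
grasp_force: 0.0
```

{"method": "drive_tool", "body": {"steps": [[87,0.81,-0.717,0,0,0,0],[87,0.81,-0.717,0,0,0,0],[87,0.81,-0.717,0,0,0,0]]}}

```text
time_s: 1.1
position: [0.4198, -0.2052, 0.1986]
tcp_rot: [[0.905, 0.425, -0.001], [0.425, -0.905, 0.001], [0.0, -0.002, -1.0]]
force: [0.3, 0.8, -0.2]
opening: 1.001
grasp_force: 0.0
```

{"method": "drive_tool", "body": {"steps": [[87,0.81,-0.717,0,0,0,0],[87,0.81,-0.717,0,0,0,0],[87,0.81,-0.717,0,0,0,0]]}}

```text
time_s: 1.4
position: [0.4717, -0.0864, 0.1987]
tcp_rot: [[0.905, 0.426, 0.0], [0.426, -0.905, 0.001], [0.0, -0.001, -1.0]]
force: [-0.4, 0.4, -0.4]
opening: 0.997
grasp_force: 0.0
```

{"method": "drive_tool", "body": {"steps": [[87,0.81,-0.717,0,0,0,0],[87,0.81,-0.717,0,0,0,0],[87,0.81,-0.717,0,0,0,0]]}}

```text
time_s: 1.7
position: [0.5236, 0.0327, 0.1987]
tcp_rot: [[0.905, 0.426, 0.001], [0.426, -0.905, 0.001], [0.001, -0.0, -1.0]]
force: [1.3, -1.3, -0.4]
opening: 0.998
grasp_force: 0.0
```

{"method": "drive_tool", "body": {"steps": [[87,0,0,0,0,0,-0.62],[87,0,0,0,0,0,-0.62],[87,0,0,0,0,0,-0.62],[87,0,0,0,0,0,-0.62],[87,0,0,0,0,0,-0.62],[87,0,0,0,0,0,-0.62],[87,0,0,0,0,0,-0.62]]}}

```text
time_s: 2.4
position: [0.5225, 0.0297, 0.1985]
tcp_rot: [[0.198, 0.98, -0.0], [0.98, -0.198, 0.0], [-0.0, -0.0, -1.0]]
force: [0.0, -0.2, -0.8]
opening: 0.996
grasp_force: 0.0
```

{"method": "drive_tool", "body": {"steps": [[87,0,0,0,0,0,-0.62],[87,0,0,0,0,0,-0.62],[87,0,0,0,0,0,-0.62],[87,0,0,0,0,0,-0.62],[87,0,0,0,0,0,-0.62],[87,0,0,0,0,0,-0.62],[87,0,0,0,0,0,-0.62]]}}

```text
time_s: 3.1
position: [0.5226, 0.0297, 0.1985]
tcp_rot: [[-0.667, 0.745, -0.0], [0.745, 0.667, 0.0], [0.0, -0.0, -1.0]]
force: [0.6, -0.4, -0.5]
opening: 0.997
grasp_force: 0.0
```

```bash
cat >> h.py <<'E'
def brass(c,zmin=.118,ctr=(.5235,.0295),rad=.035):
    h=cv2.cvtColor(c["color"],cv2.COLOR_BGR2HSV);W=cloud(c)
    mm=(h[...,0]>14)&(h[...,0]<36)&(h[...,1]>100)&(W[...,2]>zmin)&(W[...,2]<.14)&(np.hypot(W[...,0]-ctr[0],W[...,1]-ctr[1])<rad)
    P=W[mm];r=cv2.minAreaRect((P[:,:2]*1000).astype(np.float32))
    e=np.linalg.svd(P[:,:2]-P[:,:2].mean(0),full_matrices=False)[2][0]
    return len(P),P.mean(0).round(4),np.round(r[0],1),np.round(r[1],1),round(float(np.degrees(np.arctan(e[1]/e[0]))),1),P[:,2].max()
def st():
    s=read_state();y=s["tcp_rot"][:,1];print("t",round(s["time_s"],2),"p",s["position"].round(4),"yang",np.degrees(np.arctan2(y[1],y[0])).round(1),"q6",s["joint_positions"][5].round(1),"F",s["force"].round(1),"M",s["moment"].round(3),"tau6",s["tau"][5].round(3),"open",round(s["opening"]*87,1),"gf",round(s["grasp_force"],1));return s
E
python3 - <<'E'
from h import *
st()
c=cap("wrist");cv2.imwrite("pics/w1.png",c["color"]);print(-c["R"].T@c["t"],brass(c))
print(brass(cap("top")))
E
```

```text
t 3.1 p [0.5226 0.0297 0.1985] yang 41.8 q6 -50.8 F [ 0.6 -0.4 -0.5] M [ 0.042 -0.14  -0.037] tau6 -0.172 open 86.7 gf 0.0
[0.4788064  0.08136154 0.38453176] (664, array([0.5257, 0.0329, 0.1294]), array([526.8,  31.3]), array([ 9.7, 38.3]), -47.5, np.float64(0.13179967926838856))h.py:21: RuntimeWarning: Mean of empty slice.
  e=np.linalg.svd(P[:,:2]-P[:,:2].mean(0),full_matrices=False)[2][0]
  ret = um.true_divide(
Traceback (most recent call last):
  File "h.py", line 21, in brass
    e=np.linalg.svd(P[:,:2]-P[:,:2].mean(0),full_matrices=False)[2][0]
      ~~~~~~~~~~~~~~~~~~~~~~~~~~~~~~~~~~~~~~~~~~~~~~~~~~~~~~~~~~~~~^^^
IndexError: index 0 is out of bounds for axis 0 with size 0
```

View pics/w1.png

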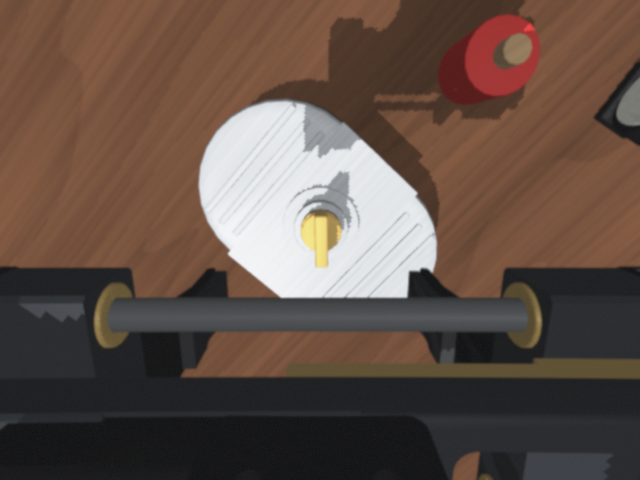

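Wrist view: the wing is at (321,240), aligned with the finger closing line and centred between the jaws. Descending and pinching.

{"method": "drive_tool", "body": {"steps": [[50,-0.01,0.015,0.4,0,0,0],[40,-0.01,0.015,0.78,0,0,0],[40,-0.01,0.015,0.78,0,0,0],[30,-0.01,0.015,0.78,0,0,0],[0,-0.01,0.015,0.78,0,0,0],[0,-0.01,0.015,0.78,0,0,0],[0,-0.01,0.015,0.78,0,0,0],[0,-0.01,0.015,0.78,0,0,0]]}}

```text
time_s: 4.0
position: [0.5257, 0.0298, 0.1064]
tcp_rot: [[-0.665, 0.747, 0.003], [0.747, 0.665, -0.0], [-0.002, 0.002, -1.0]]
force: [-0.3, 0.3, 0.1]
opening: 0.355
grasp_force: 0.0
```

```bash
python3 -c "
from h import *
st()"
```

```text
t 4.0 p [0.5257 0.0298 0.1064] yang 41.7 q6 -50.6 F [-0.3  0.3  0.1] M [ 0.005 -0.126 -0.034] tau6 0.001 open 30.9 gf 0.0
```

{"method": "drive_tool", "body": {"steps": [[0,0,0,0,0,0,0],[0,0,0,0,0,0,0],[0,0,0,0,0,0,0],[0,0,0,0,0,0,0],[0,0,0,0,0,0,0]]}}

```text
time_s: 4.5
position: [0.5252, 0.0298, 0.1058]
tcp_rot: [[-0.665, 0.747, 0.001], [0.747, 0.665, -0.0], [-0.001, 0.0, -1.0]]
force: [-1.1, -0.1, 6.1]
opening: 0.011
grasp_force: 3.1
```

```bash
python3 -c "
from h import *
st()"
```

```text
t 4.5 p [0.5252 0.0298 0.1058] yang 41.7 q6 -50.6 F [-1.1 -0.1  6.1] M [ 0.045  0.043 -0.014] tau6 0.001 open 0.9 gf 3.1
```

```bash
python3 - <<'E'
from h import *
c=cap("wrist");s=cap("side")
P=read_state()["position"]
print(proj(c,[P,P+[0,0,.019],[.5255,.0305,.13]]),proj(s,[P,P+[0,0,.019],[.5255,.0305,.13]]))
I=np.hstack([cv2.resize(c["color"],(400,300)),cv2.resize(s["color"][170:320,220:420],(400,300))])
cv2.imwrite("pics/g1.png",I)
E
```

```text
[[314.11064593 271.01389957]
 [313.80646504 284.19934423]
 [314.74909277 287.44949563]] [[324.80359915 243.67490541]
 [324.83594788 237.90737047]
 [324.7632927  236.52446625]]
```

View pics/g1.png

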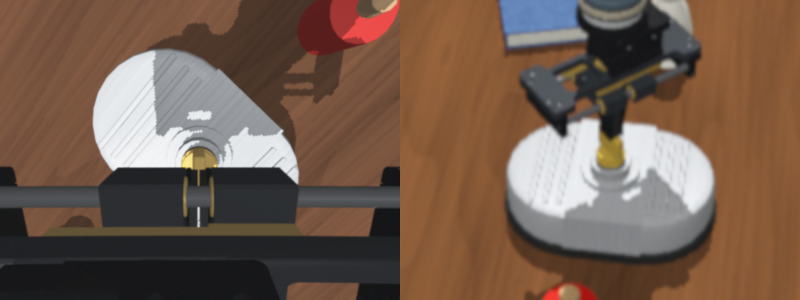

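Wrist and side views: the fingers are around the brass at side crop (610,140). The opening reading is odd, so I'll give the grip more time before judging it.

{"method": "drive_tool", "body": {"steps": [[0,0,0,0,0,0,0],[0,0,0,0,0,0,0],[0,0,0,0,0,0,0]]}}

```text
time_s: 4.9
position: [0.5254, 0.0299, 0.1059]
tcp_rot: [[-0.665, 0.747, 0.001], [0.747, 0.665, -0.0], [-0.001, 0.001, -1.0]]
force: [-0.0, 0.5, 5.8]
opening: 0.009
grasp_force: 2.9
```

```bash
python3 - <<'E'
from h import *
st()
c=cap("side");w=cap("wrist")
a=cv2.resize(c["color"][205:265,285:365],(800,600),interpolation=cv2.INTER_CUBIC)
b=w["color"][230:380,220:420]
cv2.imwrite("pics/g2.png",np.hstack([cv2.resize(a,(400,300)),cv2.resize(b,(400,300))]))
E
```

```text
t 4.9 p [0.5254 0.0299 0.1059] yang 41.7 q6 -50.6 F [-0.   0.5  5.8] M [0.037 0.012 0.039] tau6 -0.001 open 0.8 gf 2.9
```

View pics/g2.png

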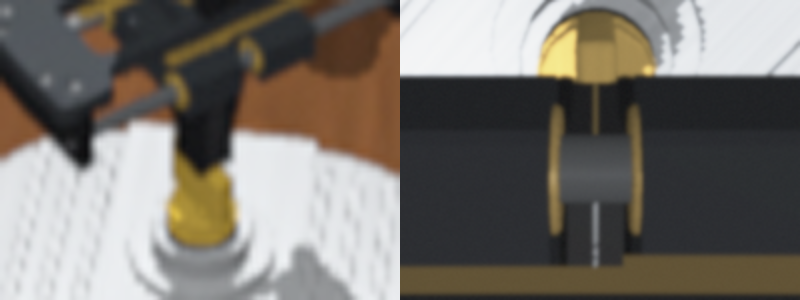

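```bash
python3 - <<'E'
from h import *
c=cap("side");W=cloud(c);h=cv2.cvtColor(c["color"],cv2.COLOR_BGR2HSV)
P=read_state();R=P["tcp_rot"];p=P["position"]
for v in range(226,256,2):
    print(v,[(u,"B" if h[v,u,1]>100 else ("k" if h[v,u,2]<70 else "w"),*(1000*((W[v,u]-p)@R)).round().astype(int)) for u in (320,323,326,329)])
E
```

```text
226 [(320, 'B', np.int64(30), np.int64(33), np.int64(-100)), (323, 'k', np.int64(38), np.int64(31), np.int64(-106)), (326, 'k', np.int64(35), np.int64(21), np.int64(-98)), (329, 'k', np.int64(9), np.int64(-5), np.int64(-62))]
228 [(320, 'k', np.int64(-3), np.int64(11), np.int64(-55)), (323, 'k', np.int64(37), np.int64(30), np.int64(-99)), (326, 'k', np.int64(14), np.int64(6), np.int64(-66)), (329, 'k', np.int64(10), np.int64(-4), np.int64(-57))]
230 [(320, 'w', np.int64(-9), np.int64(7), np.int64(-40)), (323, 'k', np.int64(9), np.int64(11), np.int64(-58)), (326, 'k', np.int64(12), np.int64(5), np.int64(-58)), (329, 'k', np.int64(10), np.int64(-4), np.int64(-51))]
232 [(320, 'w', np.int64(-7), np.int64(8), np.int64(-37)), (323, 'k', np.int64(8), np.int64(10), np.int64(-50)), (326, 'k', np.int64(9), np.int64(3), np.int64(-48)), (329, 'k', np.int64(12), np.int64(-3), np.int64(-47))]
234 [(320, 'w', np.int64(-5), np.int64(10), np.int64(-33)), (323, 'k', np.int64(7), np.int64(10), np.int64(-43)), (326, 'k', np.int64(11), np.int64(4), np.int64(-43)), (329, 'k', np.int64(10), np.int64(-5), 
[... 1494 characters left out ...]
9, 'B', np.int64(19), np.int64(1), np.int64(-3))]
250 [(320, 'B', np.int64(4), np.int64(16), np.int64(8)), (323, 'B', np.int64(13), np.int64(13), np.int64(2)), (326, 'B', np.int64(15), np.int64(7), np.int64(4)), (329, 'B', np.int64(20), np.int64(2), np.int64(2))]
252 [(320, 'B', np.int64(1), np.int64(14), np.int64(18)), (323, 'B', np.int64(11), np.int64(12), np.int64(11)), (326, 'B', np.int64(15), np.int64(7), np.int64(10)), (329, 'B', np.int64(18), np.int64(0), np.int64(12))]
254 [(320, 'w', np.int64(6), np.int64(17), np.int64(19)), (323, 'w', np.int64(15), np.int64(15), np.int64(12)), (326, 'w', np.int64(15), np.int64(7), np.int64(17)), (329, 'w', np.int64(17), np.int64(-1), np.int64(20))]
```

The side depth shows the wing's flat face uncovered and the visible fingertips ending about 25–30 mm above the reported TCP. The fingers seem to have shut on top of the wing. I'll raise the arm and measure the real fingertip height.

{"method": "drive_tool", "body": {"steps": [[0,0,0,-0.4,0,0,0],[0,0,0,-0.4,0,0,0]]}}

```text
time_s: 5.25
position: [0.5287, 0.0295, 0.157]
tcp_rot: [[-0.665, 0.747, 0.009], [0.747, 0.665, -0.001], [-0.007, 0.006, -1.0]]
force: [0.9, 0.2, 0.2]
opening: 0.004
grasp_force: 0.0
```

```bash
python3 - <<'E'
from h import *
print({k:getattr(bot,k) for k in dir(bot) if not k.startswith('__')})
s=st();p=s["position"];R=s["tcp_rot"]
for n in("side",):
    c=cap(n);W=cloud(c);h=cv2.cvtColor(c["color"],cv2.COLOR_BGR2HSV)
    L=(W-p)@R
    m=(h[...,2]<80)&(abs(L[...,0])<25)&(abs(L[...,0])<.025)&(abs(L[...,1])<.03)&(L[...,2]>-.08)&(L[...,2]<.03)
    q=L[m];print(n,len(q),np.sort(q[:,2])[-12:].round(4),q[np.argsort(q[:,2])[-12:]].mean(0))
    u,v=proj(c,[p])[0].astype(int);print(u,v)
    a=cv2.resize(c["color"][v-45:v+45,u-60:u+60],(800,600),interpolation=cv2.INTER_CUBIC);k=800/120
    for z,col in((0,(0,0,255)),(.019,(0,255,0))):
        x=(proj(c,[p+[0,0,z]])[0]-[u-60,v-45])*k;cv2.circle(a,tuple(int(t) for t in x),5,col,2)
    cv2.imwrite("pics/g3.png",a)
print(brass(cap("wrist")))
E
```

```text
{'PlanningError': <class 'rig.PlanningError'>, 'hold_point_z': 0.0187}
t 5.25 p [0.5287 0.0295 0.157 ] yang 41.7 q6 -50.6 F [0.9 0.2 0.2] M [ 0.022 -0.145 -0.002] tau6 -0.004 open 0.4 gf 0.0
side 160 [-0.0317 -0.0313 -0.0311 -0.031  -0.0307 -0.0306 -0.0297 -0.0287 -0.0284
 -0.0277 -0.0274 -0.0263] [ 0.00801173  0.00279487 -0.02955107]
323 227
(776, array([0.5232, 0.0356, 0.1293]), array([524.2,  34.4]), array([10. , 30.2]), -48.0, np.float64(0.13185083074479734))
```

View pics/g3.png

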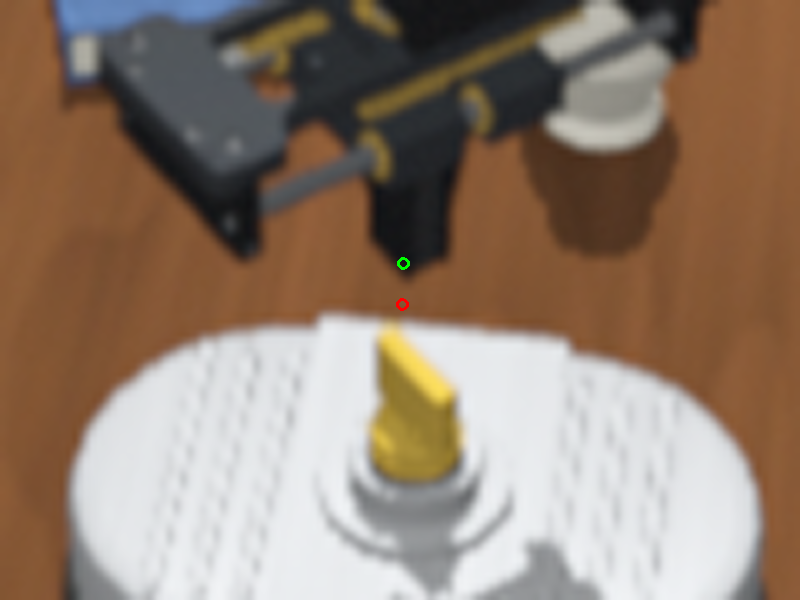

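The fingertips end at about (405,278), well above the red projected TCP, so the real tips are about 24 mm higher than the reported TCP. This agrees with the contact on the 130 mm wing top at a reported z of 106 mm. I'm descending with the fingers open and re-checking.

{"method": "drive_tool", "body": {"steps": [[65,0,0,0,0,0,0],[65,0,0,0,0,0,0],[65,0,0,0,0,0,0],[65,0,0,0,0,0,0],[65,0,0,0.3,0,0,0],[65,0,0,0.59,0,0,0],[65,0,0,0.59,0,0,0],[65,0,0,0.59,0,0,0]]}}

```text
time_s: 6.15
position: [0.5246, 0.03, 0.082]
tcp_rot: [[-0.665, 0.747, -0.002], [0.747, 0.665, 0.0], [0.001, -0.001, -1.0]]
force: [0.2, -0.5, 0.9]
opening: 0.651
grasp_force: 0.0
```

```bash
python3 - <<'E'
from h import *
s=st();p=s["position"];R=s["tcp_rot"]
c=cap("side");W=cloud(c);h=cv2.cvtColor(c["color"],cv2.COLOR_BGR2HSV)
L=(W-p)@R
m=(h[...,2]<80)&(abs(L[...,0])<.025)&(abs(L[...,1])<.06)&(L[...,2]>-.08)&(L[...,2]<.03)
for sg in(1,-1):
    q=L[m&(sg*L[...,1]>.01)];print(sg,len(q),q[np.argsort(q[:,2])[-8:]].round(4).tolist())
u,v=proj(c,[p])[0].astype(int)
a=cv2.resize(c["color"][v-60:v+30,u-60:u+60],(800,600),interpolation=cv2.INTER_CUBIC)
cv2.imwrite("pics/g4.png",a)
E
```

```text
t 6.15 p [0.5246 0.03   0.082 ] yang 41.7 q6 -50.6 F [ 0.2 -0.5  0.9] M [ 0.034 -0.15  -0.049] tau6 -0.001 open 56.6 gf 0.0
1 50 [[0.0029, 0.0376, -0.0378], [0.0061, 0.037, -0.037], [-0.0005, 0.0354, -0.0368], [0.0089, 0.0308, -0.0359], [0.0112, 0.035, -0.0339], [0.0071, 0.035, -0.0334], [0.0088, 0.0308, -0.0325], [0.0095, 0.0313, -0.0301]]
-1 107 [[0.0012, -0.0292, -0.0368], [0.0072, -0.0278, -0.0363], [0.011, -0.028, -0.0361], [-0.0015, -0.0283, -0.0352], [0.0023, -0.0285, -0.0349], [0.011, -0.0308, -0.0345], [0.0109, -0.0337, -0.0327], [0.0067, -0.0338, -0.0324]]
```

View pics/g4.png

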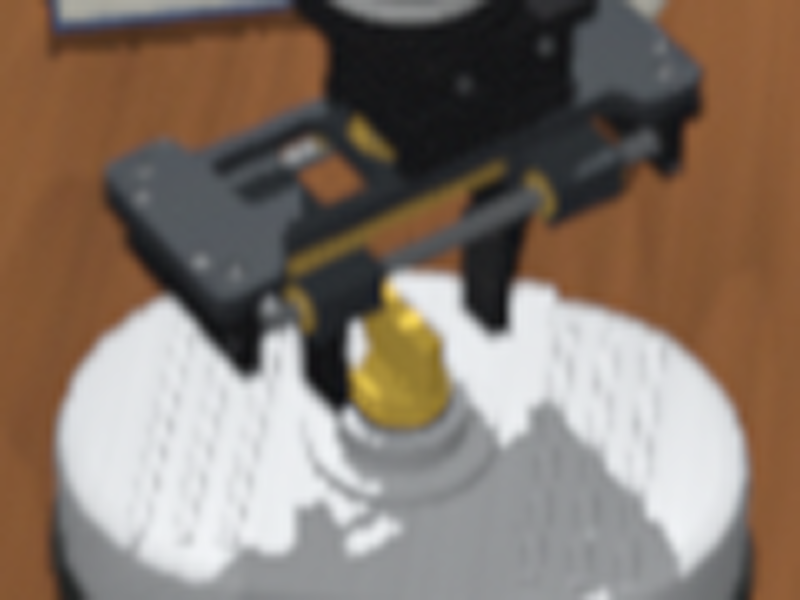

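The fingers now straddle the wing, with tips at (325,400) and (490,325) either side of the brass at (400,350). Closing.

{"method": "drive_tool", "body": {"steps": [[0,0,0,0,0,0,0],[0,0,0,0,0,0,0],[0,0,0,0,0,0,0],[0,0,0,0,0,0,0],[0,0,0,0,0,0,0],[0,0,0,0,0,0,0],[0,0,0,0,0,0,0]]}}

```text
time_s: 6.9
position: [0.5249, 0.03, 0.0822]
tcp_rot: [[-0.665, 0.747, -0.0], [0.747, 0.665, 0.0], [0.0, -0.0, -1.0]]
force: [-0.3, 0.3, -0.2]
opening: 0.195
grasp_force: 0.0
```

```bash
python3 -c "
from h import *
st()"
```

```text
t 6.9 p [0.5249 0.03   0.0822] yang 41.7 q6 -50.6 F [-0.3  0.3 -0.2] M [ 0.034 -0.139 -0.003] tau6 0.0 open 17.0 gf 0.0
```

{"method": "drive_tool", "body": {"steps": [[0,0,0,0,0,0,0],[0,0,0,0,0,0,0],[0,0,0,0,0,0,0],[0,0,0,0,0,0,0]]}}

```text
time_s: 7.3
position: [0.5252, 0.0301, 0.0822]
tcp_rot: [[-0.665, 0.747, 0.0], [0.747, 0.665, 0.0], [-0.0, 0.0, -1.0]]
force: [0.8, 1.1, 0.1]
opening: 0.111
grasp_force: 30.0
```

```bash
python3 -c "
from h import *
st()"
```

```text
t 7.3 p [0.5252 0.0301 0.0822] yang 41.6 q6 -50.6 F [0.8 1.1 0.1] M [ 0.289 -0.335  0.057] tau6 0.041 open 9.7 gf 30.0
```

Wing pinched: 9.7 mm opening, 30 N per finger, almost no side force. Turning clockwise.

{"method": "drive_tool", "body": {"steps": [[0,0,0,0,0,0,0.1],[0,0,0,0,0,0,0.2],[0,0,0,0,0,0,0.3],[0,0,0,0,0,0,0.4],[0,0,0,0,0,0,0.5],[0,0,0,0,0,0,0.5],[0,0,0,0,0,0,0.5]]}}

```text
time_s: 8.0
position: [0.5254, 0.0301, 0.0823]
tcp_rot: [[0.02, 1.0, 0.001], [1.0, -0.02, 0.0], [0.0, 0.001, -1.0]]
force: [1.8, 1.7, -1.8]
opening: 0.115
grasp_force: 30.0
```

```bash
python3 -c "
from h import *
st()"
```

```text
t 8.0 p [0.5254 0.0301 0.0823] yang -1.2 q6 -7.8 F [ 1.8  1.7 -1.8] M [ 0.484 -0.475 -0.056] tau6 0.003 open 10.0 gf 30.0
```

{"method": "drive_tool", "body": {"steps": [[0,0,0,0,0,0,0.1],[0,0,0,0,0,0,0.16],[0,0,0,0,0,0,0.16]]}}

```text
time_s: 8.3
position: [0.5255, 0.0301, 0.0823]
tcp_rot: [[0.258, 0.966, 0.001], [0.966, -0.258, 0.0], [0.001, 0.001, -1.0]]
force: [2.5, 1.2, -0.7]
opening: 0.111
grasp_force: 30.0
```

```bash
python3 -c "
from h import *
st()"
```

```text
t 8.3 p [0.5255 0.0301 0.0823] yang -14.9 q6 6.0 F [ 2.5  1.2 -0.7] M [ 0.492 -0.639  0.094] tau6 0.361 open 9.6 gf 30.0
```

{"method": "drive_tool", "body": {"steps": [[0,0,0,0,0,0,0.1],[0,0,0,0,0,0,0.16],[0,0,0,0,0,0,0.16]]}}

```text
time_s: 8.6
position: [0.5256, 0.03, 0.0823]
tcp_rot: [[0.479, 0.878, 0.001], [0.878, -0.479, 0.0], [0.001, 0.001, -1.0]]
force: [3.0, 3.3, -2.2]
opening: 0.111
grasp_force: 30.0
```

```bash
python3 -c "
from h import *
st()"
```

```text
t 8.6 p [0.5256 0.03   0.0823] yang -28.6 q6 19.7 F [ 3.   3.3 -2.2] M [ 0.549 -0.689  0.072] tau6 0.359 open 9.7 gf 30.0
```

{"method": "drive_tool", "body": {"steps": [[0,0,0,0,0,0,0.1],[0,0,0,0,0,0,0.16],[0,0,0,0,0,0,0.16]]}}

```text
time_s: 8.9
position: [0.5256, 0.03, 0.0823]
tcp_rot: [[0.674, 0.739, 0.001], [0.739, -0.674, 0.0], [0.001, 0.001, -1.0]]
force: [3.1, 1.6, -2.0]
opening: 0.11
grasp_force: 30.0
```

```bash
python3 -c "
from h import *
st()"
```

```text
t 8.9 p [0.5256 0.03   0.0823] yang -42.4 q6 33.4 F [ 3.1  1.6 -2. ] M [ 0.553 -0.747 -0.006] tau6 0.357 open 9.6 gf 30.0
```

1.47 rad turned and still free. Re-pinching at the same heading: the last joint still has range for the remaining turn.

{"method": "drive_tool", "body": {"steps": [[25,0,0,0,0,0,0],[25,0,0,0,0,0,0],[25,0,0,0,0,0,-0.07],[25,0,0,0,0,0,-0.07],[0,0,0,0,0,0,-0.07],[0,0,0,0,0,0,-0.07],[0,0,0,0,0,0,-0.07],[0,0,0,0,0,0,-0.07]]}}

```text
time_s: 9.7
position: [0.5253, 0.0297, 0.0823]
tcp_rot: [[0.596, 0.803, 0.001], [0.803, -0.596, -0.0], [0.0, 0.001, -1.0]]
force: [1.8, -0.7, -0.5]
opening: 0.112
grasp_force: 29.8
```

{"method": "drive_tool", "body": {"steps": [[0,0,0,0,0,0,0],[0,0,0,0,0,0,0],[0,0,0,0,0,0,0]]}}

```text
time_s: 10.0
position: [0.5252, 0.0298, 0.0823]
tcp_rot: [[0.596, 0.803, 0.001], [0.803, -0.596, -0.0], [0.0, 0.001, -1.0]]
force: [1.5, -1.0, -0.5]
opening: 0.113
grasp_force: 29.8
```

```bash
python3 -c "
from h import *
st()"
```

```text
t 10.0 p [0.5252 0.0298 0.0823] yang -36.6 q6 27.6 F [ 1.5 -1.  -0.5] M [-0.225 -0.302 -0.122] tau6 -0.059 open 9.8 gf 29.8
```

{"method": "drive_tool", "body": {"steps": [[0,0,0,0,0,0,0.1],[0,0,0,0,0,0,0.16],[0,0,0,0,0,0,0.16],[0,0,0,0,0,0,0.16]]}}

```text
time_s: 10.4
position: [0.5252, 0.0299, 0.0823]
tcp_rot: [[0.768, 0.64, 0.001], [0.64, -0.768, -0.0], [0.0, 0.0, -1.0]]
force: [0.8, -1.3, -0.6]
opening: 0.111
grasp_force: 29.9
```

```bash
python3 -c "
from h import *
st()"
```

```text
t 10.4 p [0.5252 0.0299 0.0823] yang -50.2 q6 41.3 F [ 0.8 -1.3 -0.6] M [-0.183 -0.291  0.097] tau6 0.034 open 9.6 gf 29.9
```

{"method": "drive_tool", "body": {"steps": [[0,0,0,0,0,0,0.1],[0,0,0,0,0,0,0.16],[0,0,0,0,0,0,0.16],[0,0,0,0,0,0,0.16]]}}

```text
time_s: 10.8
position: [0.5251, 0.03, 0.0823]
tcp_rot: [[0.898, 0.44, 0.0], [0.44, -0.898, -0.0], [0.0, 0.0, -1.0]]
force: [1.2, -0.2, -0.8]
opening: 0.113
grasp_force: 29.9
```

```bash
python3 -c "
from h import *
st()"
```

```text
t 10.8 p [0.5251 0.03   0.0823] yang -63.9 q6 55.0 F [ 1.2 -0.2 -0.8] M [-0.164 -0.308  0.023] tau6 0.031 open 9.9 gf 29.9
```

{"method": "drive_tool", "body": {"steps": [[0,0,0,0,0,0,0.1],[0,0,0,0,0,0,0.1],[0,0,0,0,0,0,0.1],[0,0,0,0,0,0,0.1]]}}

```text
time_s: 11.2
position: [0.5251, 0.0299, 0.0823]
tcp_rot: [[0.954, 0.301, 0.0], [0.301, -0.954, 0.0], [0.0, 0.0, -1.0]]
force: [1.3, -0.2, -0.7]
opening: 0.113
grasp_force: 29.8
```

```bash
python3 -c "
from h import *
st()"
```

```text
t 11.2 p [0.5251 0.0299 0.0823] yang -72.5 q6 63.6 F [ 1.3 -0.2 -0.7] M [-0.098 -0.374  0.006] tau6 -0.009 open 9.8 gf 29.8
```

{"method": "drive_tool", "body": {"steps": [[0,0,0,0,0,0,0.1],[0,0,0,0,0,0,0.16],[0,0,0,0,0,0,0.16],[0,0,0,0,0,0,0.16]]}}

```text
time_s: 11.6
position: [0.525, 0.03, 0.0823]
tcp_rot: [[0.998, 0.066, 0.0], [0.066, -0.998, 0.0], [0.0, -0.0, -1.0]]
force: [1.1, 0.2, -0.8]
opening: 0.111
grasp_force: 29.9
```

```bash
python3 -c "
from h import *
st()"
```

```text
t 11.6 p [0.525  0.03   0.0823] yang -86.2 q6 77.3 F [ 1.1  0.2 -0.8] M [-0.013 -0.361  0.   ] tau6 0.031 open 9.6 gf 29.9
```

{"method": "drive_tool", "body": {"steps": [[0,0,0,0,0,0,0.1],[0,0,0,0,0,0,0.1],[0,0,0,0,0,0,0.1],[0,0,0,0,0,0,0.1]]}}

```text
time_s: 12.0
position: [0.525, 0.03, 0.0823]
tcp_rot: [[0.996, -0.085, 0.0], [-0.085, -0.996, 0.0], [0.0, -0.0, -1.0]]
force: [1.0, -0.2, -0.5]
opening: 0.114
grasp_force: 29.9
```

```bash
python3 -c "
from h import *
st()"
```

```text
t 12.0 p [0.525  0.03   0.0823] yang -94.9 q6 85.9 F [ 1.  -0.2 -0.5] M [ 0.096 -0.388  0.004] tau6 -0.009 open 9.9 gf 29.9
```

{"method": "drive_tool", "body": {"steps": [[0,0,0,0,0,0,0.1],[0,0,0,0,0,0,0.1],[0,0,0,0,0,0,0.1],[0,0,0,0,0,0,0.1]]}}

```text
time_s: 12.4
position: [0.525, 0.03, 0.0823]
tcp_rot: [[0.973, -0.233, 0.0], [-0.233, -0.973, 0.0], [0.0, -0.0, -1.0]]
force: [2.1, 0.9, 0.2]
opening: 0.114
grasp_force: 29.9
```

```bash
python3 -c "
from h import *
st()"
```

```text
t 12.4 p [0.525  0.03   0.0823] yang -103.5 q6 94.5 F [2.1 0.9 0.2] M [ 0.143 -0.429  0.025] tau6 -0.009 open 9.9 gf 29.9
```

{"method": "drive_tool", "body": {"steps": [[0,0,0,0,0,0,0.1],[0,0,0,0,0,0,0.1],[0,0,0,0,0,0,0.1],[0,0,0,0,0,0,0.1]]}}

```text
time_s: 12.8
position: [0.525, 0.03, 0.0823]
tcp_rot: [[0.927, -0.375, 0.0], [-0.375, -0.927, 0.0], [0.0, -0.0, -1.0]]
force: [1.6, 0.8, -0.2]
opening: 0.111
grasp_force: 29.9
```

```bash
python3 -c "
from h import *
st()"
```

```text
t 12.8 p [0.525  0.03   0.0823] yang -112.0 q6 103.1 F [ 1.6  0.8 -0.2] M [ 0.226 -0.482 -0.069] tau6 -0.009 open 9.7 gf 29.9
```

{"method": "drive_tool", "body": {"steps": [[0,0,0,0,0,0,0.1],[0,0,0,0,0,0,0.1],[0,0,0,0,0,0,0.1],[0,0,0,0,0,0,0.1]]}}

```text
time_s: 13.2
position: [0.525, 0.03, 0.0823]
tcp_rot: [[0.86, -0.51, 0.0], [-0.51, -0.86, 0.0], [0.0, -0.0, -1.0]]
force: [2.1, 1.0, -0.1]
opening: 0.114
grasp_force: 30.0
```

```bash
python3 -c "
from h import *
st()"
```

```text
t 13.2 p [0.525  0.03   0.0823] yang -120.6 q6 111.7 F [ 2.1  1.  -0.1] M [ 0.251 -0.531  0.078] tau6 0.061 open 9.9 gf 30.0
```

Still free after 2.8 rad in total. I'm opening wide and turning the tool back half a turn for a fresh grasp with full wrist range.

{"method": "drive_tool", "body": {"steps": [[58,0,0,0,0,0,0],[58,0,0,0,0,0,0],[58,0,0,0,0,0,0],[58,0,0,0,0,0,0],[58,0,0,0,0,0,0],[58,0,0,0,0,0,0],[58,0,0,0,0,0,0],[58,0,0,0,0,0,0]]}}

```text
time_s: 14.0
position: [0.5249, 0.0299, 0.0822]
tcp_rot: [[0.859, -0.512, -0.0], [-0.512, -0.859, 0.0], [-0.0, 0.0, -1.0]]
force: [-0.3, -0.3, 0.6]
opening: 0.651
grasp_force: 0.0
```

{"method": "drive_tool", "body": {"steps": [[58,0,0,0,0,0,-0.1],[58,0,0,0,0,0,-0.2],[58,0,0,0,0,0,-0.3],[58,0,0,0,0,0,-0.4],[58,0,0,0,0,0,-0.5],[58,0,0,0,0,0,-0.6],[58,0,0,0,0,0,-0.7],[58,0,0,0,0,0,-0.72]]}}

```text
time_s: 14.8
position: [0.5248, 0.03, 0.0822]
tcp_rot: [[0.855, 0.519, -0.0], [0.519, -0.855, -0.0], [-0.0, -0.0, -1.0]]
force: [-0.1, -0.5, -0.4]
opening: 0.664
grasp_force: 0.0
```

{"method": "drive_tool", "body": {"steps": [[58,0,0,0,0,0,-0.1],[58,0,0,0,0,0,-0.2],[58,0,0,0,0,0,-0.3],[58,0,0,0,0,0,-0.4],[58,0,0,0,0,0,-0.5],[58,0,0,0,0,0,-0.6],[58,0,0,0,0,0,-0.7],[58,0,0,0,0,0,-0.72]]}}

```text
time_s: 15.6
position: [0.5249, 0.0299, 0.0822]
tcp_rot: [[-0.055, 0.998, -0.0], [0.998, 0.055, -0.0], [-0.0, -0.0, -1.0]]
force: [-0.5, -0.3, 0.8]
opening: 0.667
grasp_force: 0.0
```

{"method": "drive_tool", "body": {"steps": [[58,0,0,0,0,0,-0.1],[58,0,0,0,0,0,-0.2],[58,0,0,0,0,0,-0.3],[58,0,0,0,0,0,-0.4],[58,0,0,0,0,0,-0.5],[58,0,0,0,0,0,-0.6],[58,0,0,0,0,0,-0.7],[58,0,0,0,0,0,-0.72]]}}

```text
time_s: 16.4
position: [0.5249, 0.0299, 0.0823]
tcp_rot: [[-0.907, 0.422, -0.0], [0.422, 0.907, -0.0], [-0.0, -0.0, -1.0]]
force: [-0.5, -0.3, -0.2]
opening: 0.663
grasp_force: 0.0
```

```bash
python3 - <<'E'
from h import *
st()
for n in("wrist","top","side"):
    try: print(n,brass(cap(n)))
    except Exception as e: print(n,"none")
E
```

```text
t 16.4 p [0.5249 0.0299 0.0823] yang 65.1 q6 -74.0 F [-0.5 -0.3 -0.2] M [ 0.047 -0.127  0.011] tau6 -0.171 open 57.7 gf 0.0
wrist (1273, array([0.5223, 0.0335, 0.1288]), array([527.1,  31. ]), array([10. , 39.6]), -29.6, np.float64(0.1316603701892256))
top none
side (25, array([0.5143, 0.0415, 0.1267]), array([521.4,  48.5]), array([33.4, 10.1]), 52.3, np.float64(0.13437496981171035))h.py:21: RuntimeWarning: Mean of empty slice.
  e=np.linalg.svd(P[:,:2]-P[:,:2].mean(0),full_matrices=False)[2][0]
  ret = um.true_divide(
```

The wrist view measures the wing at -29.6°, so I need a 4.7° trim, then pinch.

{"method": "drive_tool", "body": {"steps": [[0,0,0,0,0,0,0.055],[0,0,0,0,0,0,0.055],[0,0,0,0,0,0,0.055],[0,0,0,0,0,0,0.055],[0,0,0,0,0,0,0.055],[0,0,0,0,0,0,0.055],[0,0,0,0,0,0,0.055],[0,0,0,0,0,0,0.055]]}}

```text
time_s: 17.35
position: [0.525, 0.0301, 0.0823]
tcp_rot: [[-0.867, 0.498, 0.0], [0.498, 0.867, 0.0], [-0.0, 0.0, -1.0]]
force: [-0.1, 1.0, -0.1]
opening: 0.11
grasp_force: 30.0
```

{"method": "drive_tool", "body": {"steps": [[0,0,0,0,0,0,0],[0,0,0,0,0,0,0],[0,0,0,0,0,0,0],[0,0,0,0,0,0,0]]}}

```text
time_s: 17.75
position: [0.525, 0.03, 0.0823]
tcp_rot: [[-0.867, 0.498, 0.0], [0.498, 0.867, 0.0], [-0.0, 0.0, -1.0]]
force: [0.8, 1.8, -0.3]
opening: 0.111
grasp_force: 30.0
```

```bash
python3 -c "
from h import *
st()"
```

```text
t 17.75 p [0.525  0.03   0.0823] yang 60.1 q6 -69.1 F [ 0.8  1.8 -0.3] M [ 0.282 -0.249  0.003] tau6 0.007 open 9.7 gf 30.0
```

{"method": "drive_tool", "body": {"steps": [[0,0,0,0,0,0,0.1],[0,0,0,0,0,0,0.1],[0,0,0,0,0,0,0.1],[0,0,0,0,0,0,0.1]]}}

```text
time_s: 18.15
position: [0.525, 0.03, 0.0823]
tcp_rot: [[-0.784, 0.62, 0.0], [0.62, 0.784, 0.0], [-0.0, 0.0, -1.0]]
force: [0.3, 1.6, 0.1]
opening: 0.109
grasp_force: 30.0
```

```bash
python3 -c "
from h import *
st()"
```

```text
t 18.15 p [0.525  0.03   0.0823] yang 51.7 q6 -60.6 F [0.3 1.6 0.1] M [ 0.404 -0.265  0.193] tau6 0.167 open 9.4 gf 30.0
```

{"method": "drive_tool", "body": {"steps": [[0,0,0,0,0,0,0.1],[0,0,0,0,0,0,0.1],[0,0,0,0,0,0,0.1],[0,0,0,0,0,0,0.1]]}}

```text
time_s: 18.55
position: [0.5251, 0.03, 0.0823]
tcp_rot: [[-0.683, 0.73, 0.0], [0.73, 0.683, 0.0], [-0.0, 0.0, -1.0]]
force: [1.2, 1.6, -0.1]
opening: 0.113
grasp_force: 30.0
```

```bash
python3 -c "
from h import *
st()"
```

```text
t 18.55 p [0.5251 0.03   0.0823] yang 43.1 q6 -52.0 F [ 1.2  1.6 -0.1] M [ 0.469 -0.329  0.159] tau6 0.171 open 9.8 gf 30.0
```

The taper is starting to bind: torque is 0.17 N m on both the moment and joint-6 readings. I'm continuing in small steps.

{"method": "drive_tool", "body": {"steps": [[0,0,0,0,0,0,0.08],[0,0,0,0,0,0,0.08],[0,0,0,0,0,0,0.08],[0,0,0,0,0,0,0.08]]}}

```text
time_s: 18.95
position: [0.525, 0.03, 0.0823]
tcp_rot: [[-0.591, 0.807, 0.0], [0.807, 0.591, 0.0], [-0.0, 0.0, -1.0]]
force: [1.4, 1.7, -0.5]
opening: 0.114
grasp_force: 30.1
```

```bash
python3 -c "
from h import *
st()"
```

```text
t 18.95 p [0.525  0.03   0.0823] yang 36.2 q6 -45.1 F [ 1.4  1.7 -0.5] M [ 0.521 -0.426  0.361] tau6 0.299 open 9.9 gf 30.1
```

{"method": "drive_tool", "body": {"steps": [[0,0,0,0,0,0,0.08],[0,0,0,0,0,0,0.08],[0,0,0,0,0,0,0.08],[0,0,0,0,0,0,0.08]]}}

```text
time_s: 19.35
position: [0.525, 0.0299, 0.0823]
tcp_rot: [[-0.49, 0.872, 0.0], [0.872, 0.49, -0.0], [-0.0, 0.0, -1.0]]
force: [1.0, 1.4, -0.9]
opening: 0.112
grasp_force: 30.2
```

```bash
python3 -c "
from h import *
st()"
```

```text
t 19.35 p [0.525  0.0299 0.0823] yang 29.3 q6 -38.2 F [ 1.   1.4 -0.9] M [ 0.511 -0.454  0.38 ] tau6 0.398 open 9.7 gf 30.2
```

{"method": "drive_tool", "body": {"steps": [[0,0,0,0,0,0,0.08],[0,0,0,0,0,0,0.08],[0,0,0,0,0,0,0.08],[0,0,0,0,0,0,0.08]]}}

```text
time_s: 19.75
position: [0.525, 0.0299, 0.0823]
tcp_rot: [[-0.382, 0.924, 0.0], [0.924, 0.382, -0.0], [-0.0, 0.0, -1.0]]
force: [1.2, 1.8, -0.2]
opening: 0.11
grasp_force: 30.2
```

```bash
python3 -c "
from h import *
st()"
```

```text
t 19.75 p [0.525  0.0299 0.0823] yang 22.4 q6 -31.4 F [ 1.2  1.8 -0.2] M [ 0.569 -0.437  0.42 ] tau6 0.414 open 9.6 gf 30.2
```

{"method": "drive_tool", "body": {"steps": [[0,0,0,0,0,0,0.04],[0,0,0,0,0,0,0.04],[0,0,0,0,0,0,0.04],[0,0,0,0,0,0,0.04]]}}

```text
time_s: 20.15
position: [0.525, 0.0299, 0.0823]
tcp_rot: [[-0.325, 0.946, 0.0], [0.946, 0.325, -0.0], [-0.0, 0.0, -1.0]]
force: [2.1, 2.3, -0.2]
opening: 0.114
grasp_force: 30.3
```

```bash
python3 -c "
from h import *
st()"
```

```text
t 20.15 p [0.525  0.0299 0.0823] yang 19.0 q6 -27.9 F [ 2.1  2.3 -0.2] M [ 0.546 -0.451  0.448] tau6 0.463 open 9.9 gf 30.3
```

{"method": "drive_tool", "body": {"steps": [[0,0,0,0,0,0,0.05],[0,0,0,0,0,0,0.05],[0,0,0,0,0,0,0.05],[0,0,0,0,0,0,0.05]]}}

```text
time_s: 20.55
position: [0.525, 0.0299, 0.0823]
tcp_rot: [[-0.253, 0.967, 0.0], [0.967, 0.253, -0.0], [-0.0, 0.0, -1.0]]
force: [2.0, 2.5, 0.3]
opening: 0.112
grasp_force: 30.5
```

```bash
python3 -c "
from h import *
st()"
```

```text
t 20.55 p [0.525  0.0299 0.0823] yang 14.7 q6 -23.6 F [2.  2.5 0.3] M [ 0.494 -0.428  0.508] tau6 0.546 open 9.7 gf 30.5
```

{"method": "drive_tool", "body": {"steps": [[0,0,0,0,0,0,0.05],[0,0,0,0,0,0,0.05],[0,0,0,0,0,0,0.05],[0,0,0,0,0,0,0.05]]}}

```text
time_s: 20.95
position: [0.525, 0.0299, 0.0823]
tcp_rot: [[-0.18, 0.984, 0.0], [0.984, 0.18, -0.0], [-0.0, 0.0, -1.0]]
force: [2.4, 2.3, 0.3]
opening: 0.116
grasp_force: 30.5
```

```bash
python3 -c "
from h import *
st()"
```

```text
t 20.95 p [0.525  0.0299 0.0823] yang 10.4 q6 -19.3 F [2.4 2.3 0.3] M [ 0.517 -0.494  0.511] tau6 0.546 open 10.1 gf 30.5
```

{"method": "drive_tool", "body": {"steps": [[0,0,0,0,0,0,0.04],[0,0,0,0,0,0,0.04],[0,0,0,0,0,0,0.04],[0,0,0,0,0,0,0.04]]}}

```text
time_s: 21.35
position: [0.525, 0.0299, 0.0823]
tcp_rot: [[-0.12, 0.993, 0.0], [0.993, 0.12, -0.0], [-0.0, 0.0, -1.0]]
force: [1.6, 2.7, 0.8]
opening: 0.112
grasp_force: 30.7
```

```bash
python3 -c "
from h import *
st()"
```

```text
t 21.35 p [0.525  0.0299 0.0823] yang 6.9 q6 -15.8 F [1.6 2.7 0.8] M [ 0.558 -0.53   0.611] tau6 0.591 open 9.8 gf 30.7
```

{"method": "drive_tool", "body": {"steps": [[0,0,0,0,0,0,0],[0,0,0,0,0,0,0]]}}

```text
time_s: 21.55
position: [0.525, 0.0299, 0.0823]
tcp_rot: [[-0.12, 0.993, 0.0], [0.993, 0.12, -0.0], [-0.0, 0.0, -1.0]]
force: [2.4, 3.0, -0.1]
opening: 0.12
grasp_force: 30.7
```

```bash
python3 -c "
from h import *
st()"
```

```text
t 21.55 p [0.525  0.0299 0.0823] yang 6.9 q6 -15.8 F [ 2.4  3.  -0.1] M [ 0.519 -0.491  0.61 ] tau6 0.597 open 10.4 gf 30.7
```

{"method": "drive_tool", "body": {"steps": [[0,0,0,0,0,0,0.035],[0,0,0,0,0,0,0.035],[0,0,0,0,0,0,0.035],[0,0,0,0,0,0,0.035],[0,0,0,0,0,0,0.035]]}}

```text
time_s: 22.05
position: [0.525, 0.03, 0.0823]
tcp_rot: [[-0.068, 0.998, 0.0], [0.998, 0.068, -0.0], [-0.0, 0.0, -1.0]]
force: [2.1, 3.0, 0.3]
opening: 0.118
grasp_force: 31.2
```

```bash
python3 -c "
from h import *
st()"
```

```text
t 22.05 p [0.525  0.03   0.0823] yang 3.9 q6 -12.8 F [2.1 3.  0.3] M [ 0.502 -0.521  0.635] tau6 0.668 open 10.3 gf 31.2
```

Snug at about 0.65 N m. Releasing, rising, and moving over the silver cover.

{"method": "drive_tool", "body": {"steps": [[45,0,0,0,0,0,0],[45,0,0,0,0,0,0],[45,0,0,0,0,0,0],[45,0,0,0,0,0,0],[45,0,0,-0.3,0,0,0],[45,0,0,-0.7,0,0,0],[45,0,0,-1,0,0,0],[45,0,0,-1,0,0,0]]}}

```text
time_s: 22.85
position: [0.5284, 0.0293, 0.2073]
tcp_rot: [[-0.066, 0.998, 0.011], [0.998, 0.066, -0.002], [-0.003, 0.011, -1.0]]
force: [0.5, -0.2, -0.3]
opening: 0.513
grasp_force: 0.0
```

{"method": "drive_tool", "body": {"steps": [[45,0.3,-0.1,0,0,0,0],[45,0.7,-0.25,0,0,0,0],[45,1,-0.33,0,0,0,0],[45,1,-0.33,0,0,0,0]]}}

```text
time_s: 23.25
position: [0.4735, 0.1503, 0.2011]
tcp_rot: [[-0.071, 0.997, -0.005], [0.997, 0.071, 0.001], [0.001, -0.005, -1.0]]
force: [0.2, -0.3, -0.6]
opening: 0.518
grasp_force: 0.0
```

{"method": "drive_tool", "body": {"steps": [[45,0.3,-0.1,0,0,0,0],[45,0.7,-0.25,0,0,0,0],[45,1,-0.33,0,0,0,0],[45,1,-0.33,0,0,0,0],[45,1,-0.33,0,0,0,0]]}}

```text
time_s: 23.75
position: [0.4294, 0.2638, 0.2015]
tcp_rot: [[-0.069, 0.998, -0.001], [0.998, 0.069, -0.001], [-0.001, -0.001, -1.0]]
force: [1.0, -0.2, 0.1]
opening: 0.517
grasp_force: 0.0
```

```bash
python3 - <<'E'
from h import *
st()
w=cap("wrist");cv2.imwrite("pics/w2.png",w["color"]);W=cloud(w)
t=cap("top");T=cloud(t)
for n,X in(("w",W),("t",T)):
    r=np.hypot(X[...,0]-.431,X[...,1]-.264)<.045
    for a,b in((.06,.072),(.084,.096)):
        q=X[r&(X[...,2]>a)&(X[...,2]<b)]
        if len(q): print(n,a,len(q),q.mean(0).round(4),((q.max(0)+q.min(0))/2).round(4),np.ptp(q,0).round(4))
    r=np.hypot(X[...,0]-.525,X[...,1]-.03)<.03
    q=X[r&(X[...,2]>.118)&(X[...,2]<.14)]
    if len(q): print("wing",n,len(q),q.mean(0).round(4),cv2.minAreaRect((q[:,:2]*1000).astype(np.float32)))
E
```

```text
t 23.75 p [0.4294 0.2638 0.2015] yang 3.9 q6 15.0 F [ 1.  -0.2  0.1] M [-0.034 -0.137  0.   ] tau6 0.014 open 45.0 gf 0.0
w 0.06 2754 [0.4336 0.2672 0.0678] [0.4337 0.2653 0.0654] [0.059  0.0597 0.0103]
w 0.084 510 [0.4336 0.2661 0.0906] [0.4336 0.2656 0.0885] [0.0208 0.0209 0.0088]
t 0.06 214 [0.4317 0.2516 0.0669] [0.4302 0.2535 0.0664] [0.0574 0.0386 0.0113]
t 0.084 40 [0.4297 0.2609 0.0898] [0.4296 0.2597 0.0903] [0.0202 0.0133 0.0103]
wing t 76 [0.5243 0.0284 0.1284] ((524.3303833007812, 28.944822311401367), (10.387981414794922, 39.07351303100586), 17.84226417541504)
```

View pics/w2.png

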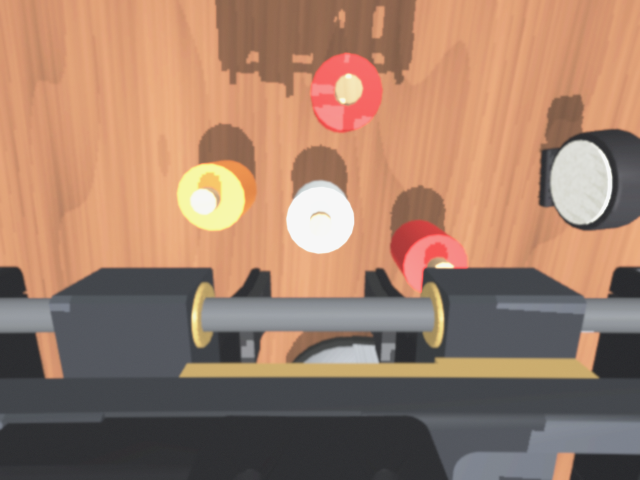

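Wrist view: the silver cap is at (320,218) with its knob at (319,215), centred between the jaws (centre x about 319). Red caps are at (346,92) and (428,258), orange at (211,195), and the fingers clear all of them. Descending on the knob.

{"method": "drive_tool", "body": {"steps": [[45,0,0.013,0.35,0,0,0],[45,0,0.013,0.7,0,0,0],[45,0,0.013,1,0,0,0],[45,0,0.013,1,0,0,0]]}}

```text
time_s: 24.25
position: [0.4285, 0.2613, 0.0782]
tcp_rot: [[-0.064, 0.998, -0.01], [0.998, 0.064, -0.004], [-0.003, -0.01, -1.0]]
force: [-1.0, -0.2, -0.4]
opening: 0.518
grasp_force: 0.0
```

{"method": "drive_tool", "body": {"steps": [[40,0,0,0.15,0,0,0],[40,0,0,0.28,0,0,0],[40,0,0,0.28,0,0,0],[40,0,0,0.28,0,0,0]]}}

```text
time_s: 24.65
position: [0.4326, 0.2639, 0.0499]
tcp_rot: [[-0.066, 0.998, 0.002], [0.998, 0.066, 0.0], [0.0, 0.002, -1.0]]
force: [-0.9, -0.2, -0.0]
opening: 0.464
grasp_force: 0.0
```

```bash
python3 - <<'E'
from h import *
s=st();p=s["position"]
c=cap("side");u,v=proj(c,[p+[0,0,.03]])[0].astype(int)
a=cv2.resize(c["color"][v-45:v+45,u-60:u+60],(800,600),interpolation=cv2.INTER_CUBIC)
cv2.imwrite("pics/g5.png",a)
E
```

```text
t 24.65 p [0.4326 0.2639 0.0499] yang 3.8 q6 15.0 F [-0.9 -0.2 -0. ] M [-0.013 -0.127  0.012] tau6 -0.002 open 40.4 gf 0.0
```

View pics/g5.png

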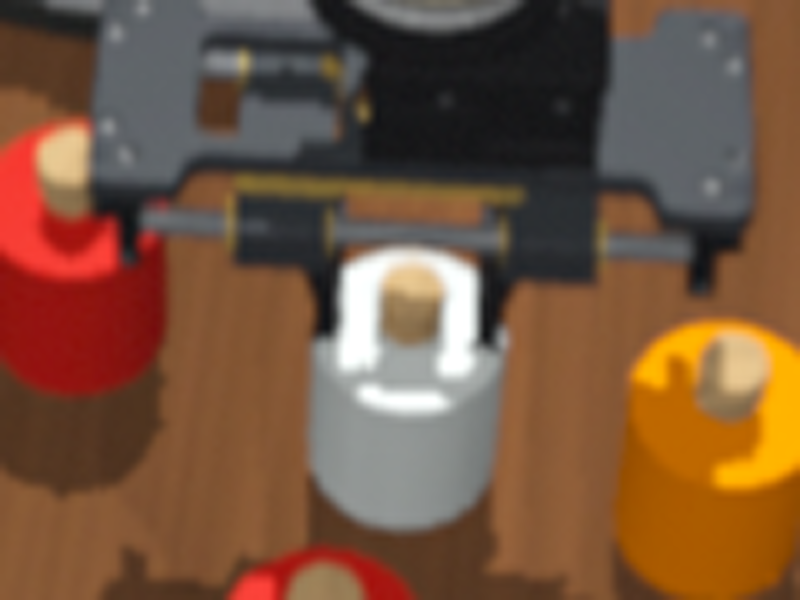

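The fingers straddle the knob at (412,300), tips at (328,330) and (495,330), just above the cap's shoulder. Closing and lifting.

{"method": "drive_tool", "body": {"steps": [[0,0,0,0,0,0,0],[0,0,0,0,0,0,0],[0,0,0,0,0,0,0],[0,0,0,0,0,0,0],[0,0,0,0,0,0,0],[0,0,0,0,0,0,0],[0,0,0,0,0,0,0]]}}

```text
time_s: 25.4
position: [0.4317, 0.2643, 0.0492]
tcp_rot: [[-0.067, 0.998, 0.001], [0.998, 0.067, 0.0], [0.0, 0.001, -1.0]]
force: [-0.2, 0.0, 5.6]
opening: 0.238
grasp_force: 30.0
```

{"method": "drive_tool", "body": {"steps": [[0,0,0,-0.1,0,0,0],[0,0,0,-0.3,0,0,0],[0,0,0,-0.55,0,0,0],[0,0,0,-0.8,0,0,0],[0,0,0,-1,0,0,0],[0,0,0,-1,0,0,0]]}}

```text
time_s: 26.0
position: [0.4336, 0.2651, 0.172]
tcp_rot: [[-0.067, 0.998, 0.007], [0.998, 0.067, 0.003], [0.002, 0.007, -1.0]]
force: [1.1, 0.4, -2.8]
opening: 0.244
grasp_force: 30.0
```

{"method": "drive_tool", "body": {"steps": [[0,0,0,-0.15,0,0,0],[0,0,0,-0.35,0,0,0],[0,0,0,-0.35,0,0,0],[0,0,0,-0.35,0,0,0]]}}

```text
time_s: 26.4
position: [0.4307, 0.264, 0.2097]
tcp_rot: [[-0.067, 0.998, -0.001], [0.998, 0.067, -0.0], [-0.0, -0.001, -1.0]]
force: [-1.1, -0.3, -2.2]
opening: 0.247
grasp_force: 30.0
```

```bash
cat >> h.py <<'E'
def cover(n="side",r=.05):
    s=read_state();p=s["position"];c=cap(n);W=cloud(c);h=cv2.cvtColor(c["color"],cv2.COLOR_BGR2HSV)
    m=(np.hypot(W[...,0]-p[0],W[...,1]-p[1])<r)&(h[...,1]<60)&(h[...,2]>90)&(W[...,2]<p[2]+.024)&(W[...,2]>p[2]-.07)
    q=W[m];print(n,len(q),"z",np.percentile(q[:,2],[1,99]).round(4),"x",np.percentile(q[:,0],[1,99]).round(4),"y",np.percentile(q[:,1],[1,99]).round(4))
    w=q[(q[:,2]<p[2]+.014)&(q[:,2]>p[2]-.035)]
    from scipy.optimize import least_squares
    f=least_squares(lambda a:np.hypot(w[:,0]-a[0]-a[2]*(w[:,2]-p[2]),w[:,1]-a[1]-a[3]*(w[:,2]-p[2]))-.03,[p[0],p[1],0,0],loss="soft_l1",f_scale=.001)
    print("axis-p",(f.x[:2]-p[:2]).round(4),"tilt",f.x[2:].round(3),"rms",np.sqrt(np.mean(f.fun**2)).round(4),len(w))
E
python3 - <<'E'
from h import *
st();cover()
E
```

```text
t 26.4 p [0.4307 0.264  0.2097] yang 3.8 q6 15.0 F [-1.1 -0.3 -2.2] M [ 0.054 -0.073  0.004] tau6 0.002 open 21.5 gf 30.0
side 974 z [0.1641 0.2325] x [0.4012 0.4586] y [0.2496 0.2951]
axis-p [-0.0005 -0.0006] tilt [-0.011  0.022] rms 0.0013 471
```

The cover is held level (tilt about 0.02, within noise) with its rim at about 0.16 m, above the wing top. Carrying it over the neck.

{"method": "drive_tool", "body": {"steps": [[0,-0.15,0.05,0,0,0,0],[0,-0.4,0.13,0,0,0,0],[0,-0.65,0.21,0,0,0,0],[0,-0.9,0.29,0,0,0,0],[0,-1,0.325,0,0,0,0]]}}

```text
time_s: 26.95
position: [0.4783, 0.1449, 0.2089]
tcp_rot: [[-0.065, 0.998, -0.003], [0.998, 0.065, -0.001], [-0.001, -0.003, -1.0]]
force: [-0.6, 0.1, -1.5]
opening: 0.244
grasp_force: 30.0
```

{"method": "drive_tool", "body": {"steps": [[0,-0.25,0.08,0,0,0,0],[0,-0.5,0.16,0,0,0,0],[0,-0.75,0.24,0,0,0,0],[0,-0.9,0.29,0,0,0,0],[0,-1,0.325,0,0,0,0],[0,-1,0.325,0,0,0,0],[0,-1,0.325,0,0,0,0],[0,-1,0.325,0,0,0,0]]}}

```text
time_s: 27.75
position: [0.5244, 0.0312, 0.2103]
tcp_rot: [[-0.068, 0.998, -0.001], [0.998, 0.068, 0.001], [0.001, -0.001, -1.0]]
force: [-1.2, -0.0, -2.1]
opening: 0.242
grasp_force: 30.0
```

```bash
python3 - <<'E'
from h import *
s=st();cover()
c=cap("side");W=cloud(c);h=cv2.cvtColor(c["color"],cv2.COLOR_BGR2HSV)
m=(h[...,0]>14)&(h[...,0]<36)&(h[...,1]>100)&(np.hypot(W[...,0]-.525,W[...,1]-.03)<.035)&(W[...,2]>.088)
q=W[m];print("brass",len(q),q.min(0),q.max(0))
hd=q[(q[:,2]<.1)]
if len(hd)>8:
    from scipy.optimize import least_squares
    f=least_squares(lambda a:np.hypot(hd[:,0]-a[0],hd[:,1]-a[1])-.0165,[.525,.03],loss="soft_l1",f_scale=.001);print("head",f.x,len(hd))
E
```

```text
t 27.75 p [0.5244 0.0312 0.2103] yang 3.9 q6 -12.7 F [-1.2 -0.  -2.1] M [-0.015 -0.14   0.019] tau6 0.002 open 21.1 gf 30.0
side 814 z [0.164  0.2331] x [0.4942 0.5504] y [0.018  0.0636]
axis-p [-0.0006 -0.0004] tilt [-0.002  0.   ] rms 0.0016 430
brass 338 [0.49869848 0.01225222 0.08835885] [0.55659264 0.06247709 0.34209537]
head [0.52412127 0.02905652] 46
```

Seen by the same camera, the cover axis needs +0.5 mm in x and -1.5 mm in y. The TCP numbers agree. Lowering slowly to just above the collar.

{"method": "drive_tool", "body": {"steps": [[0,-0.012,0.004,0,0,0,0],[0,-0.012,0.004,0.08,0,0,0],[0,-0.012,0.004,0.2,0,0,0],[0,-0.012,0.004,0.32,0,0,0],[0,-0.012,0.004,0.44,0,0,0],[0,-0.012,0.004,0.52,0,0,0],[0,-0.012,0.004,0.56,0,0,0],[0,-0.012,0.004,0.56,0,0,0]]}}

```text
time_s: 28.65
position: [0.5254, 0.0286, 0.1427]
tcp_rot: [[-0.067, 0.998, -0.001], [0.998, 0.067, 0.0], [0.0, -0.001, -1.0]]
force: [0.1, 0.4, -1.5]
opening: 0.242
grasp_force: 30.0
```

{"method": "drive_tool", "body": {"steps": [[0,0,0,0,0,0,0],[0,0,0,0,0,0,0]]}}

```text
time_s: 28.85
position: [0.5264, 0.0285, 0.1441]
tcp_rot: [[-0.067, 0.998, 0.001], [0.998, 0.067, -0.0], [-0.0, 0.001, -1.0]]
force: [0.6, -0.0, -1.3]
opening: 0.243
grasp_force: 30.0
```

```bash
python3 -c "
from h import *
st();cover()"
```

```text
t 28.85 p [0.5264 0.0285 0.1441] yang 3.8 q6 -12.9 F [ 0.6 -0.  -1.3] M [ 0.023 -0.093  0.069] tau6 -0.0 open 21.2 gf 30.0
side 872 z [0.0744 0.1668] x [0.4963 0.5537] y [0.0158 0.0613]
axis-p [-0.0005 -0.0006] tilt [-0.001 -0.003] rms 0.0016 385
```

{"method": "drive_tool", "body": {"steps": [[0,0,0,0,0,0,0],[0,0,0,0,0,0,0],[0,0,0,0,0,0,0],[0,0,0,0,0,0,0]]}}

```text
time_s: 29.3
position: [0.5259, 0.0285, 0.1435]
tcp_rot: [[-0.067, 0.998, 0.0], [0.998, 0.067, 0.0], [-0.0, 0.0, -1.0]]
force: [0.6, 0.5, -1.9]
opening: 0.238
grasp_force: 30.0
```

```bash
python3 -c "
from h import *
st();cover()"
```

```text
t 29.3 p [0.5259 0.0285 0.1435] yang 3.8 q6 -12.9 F [ 0.6  0.5 -1.9] M [-0.004 -0.097  0.036] tau6 0.0 open 20.7 gf 30.0
side 908 z [0.0738 0.1666] x [0.4953 0.5542] y [0.0158 0.0611]
axis-p [-0.0005 -0.0006] tilt [ 0.004 -0.   ] rms 0.0016 402
```

{"method": "drive_tool", "body": {"steps": [[0,0.011,-0.007,0,0,0,0],[0,0.011,-0.007,0,0,0,0],[0,0.011,-0.007,0.03,0,0,0],[0,0.011,-0.007,0.06,0,0,0],[0,0.011,-0.007,0.09,0,0,0],[0,0.011,-0.007,0.12,0,0,0],[0,0.011,-0.007,0.12,0,0,0]]}}

```text
time_s: 30.05
position: [0.5244, 0.0299, 0.1283]
tcp_rot: [[-0.067, 0.998, -0.001], [0.998, 0.067, 0.0], [0.0, -0.001, -1.0]]
force: [-0.3, -1.0, -0.9]
opening: 0.245
grasp_force: 30.0
```

```bash
python3 -c "
from h import *
st()"
```

```text
t 30.05 p [0.5244 0.0299 0.1283] yang 3.8 q6 -12.8 F [-0.3 -1.  -0.9] M [ 0.027 -0.134  0.003] tau6 0.001 open 21.4 gf 30.0
```

{"method": "drive_tool", "body": {"steps": [[0,0,0,0.02,0,0,0],[0,0,0,0.04,0,0,0],[0,0,0,0.05,0,0,0],[0,0,0,0.05,0,0,0]]}}

```text
time_s: 30.45
position: [0.5248, 0.0298, 0.1229]
tcp_rot: [[-0.067, 0.998, -0.0], [0.998, 0.067, 0.0], [0.0, -0.0, -1.0]]
force: [-1.2, -0.0, -0.3]
opening: 0.244
grasp_force: 30.0
```

```bash
python3 -c "
from h import *
st();cover()"
```

```text
t 30.45 p [0.5248 0.0298 0.1229] yang 3.8 q6 -12.8 F [-1.2 -0.  -0.3] M [-0.016 -0.14  -0.016] tau6 0.0 open 21.3 gf 30.0
side 1282 z [0.0628 0.1452] x [0.4789 0.5709] y [-0.0005  0.0764]
axis-p [-0.0008 -0.0006] tilt [-0.003 -0.005] rms 0.0018 376
```

Past the collar with no force. Lowering the last millimetres onto the flange.

{"method": "drive_tool", "body": {"steps": [[0,0,0,0.008,0,0,0],[0,0,0,0.016,0,0,0],[0,0,0,0.016,0,0,0]]}}

```text
time_s: 30.8
position: [0.525, 0.0298, 0.1212]
tcp_rot: [[-0.067, 0.998, 0.0], [0.998, 0.067, -0.0], [-0.0, 0.0, -1.0]]
force: [-0.6, 0.4, -0.8]
opening: 0.244
grasp_force: 30.0
```

```bash
python3 -c "
from h import *
st()"
```

```text
t 30.8 p [0.525  0.0298 0.1212] yang 3.8 q6 -12.8 F [-0.6  0.4 -0.8] M [ 0.034 -0.051  0.007] tau6 0.0 open 21.2 gf 30.0
```

{"method": "drive_tool", "body": {"steps": [[0,0,0,0.006,0,0,0],[0,0,0,0.01,0,0,0],[0,0,0,0.01,0,0,0]]}}

```text
time_s: 31.1
position: [0.5251, 0.0298, 0.1211]
tcp_rot: [[-0.067, 0.998, 0.001], [0.998, 0.067, -0.0], [-0.0, 0.001, -1.0]]
force: [-2.3, 0.4, 7.7]
opening: 0.239
grasp_force: 30.0
```

```bash
python3 -c "
from h import *
st()"
```

```text
t 31.1 p [0.5251 0.0298 0.1211] yang 3.8 q6 -12.8 F [-2.3  0.4  7.7] M [ 0.003  0.306 -0.012] tau6 -0.005 open 20.8 gf 30.0
```

Seated: contact at the expected height with about 8 N. Opening, then rising straight up.

{"method": "drive_tool", "body": {"steps": [[60,0,0,0,0,0,0],[60,0,0,0,0,0,0],[60,0,0,0,0,0,0],[60,0,0,0,0,0,0],[60,0,0,0,0,0,0],[60,0,0,0,0,0,0],[60,0,0,-0.1,0,0,0],[60,0,0,-0.25,0,0,0]]}}

```text
time_s: 31.9
position: [0.5241, 0.0299, 0.1499]
tcp_rot: [[-0.067, 0.998, -0.003], [0.998, 0.067, 0.0], [0.001, -0.003, -1.0]]
force: [-0.1, -0.6, 0.1]
opening: 0.685
grasp_force: 0.0
```

{"method": "drive_tool", "body": {"steps": [[60,0,0,-0.25,0,0,0],[60,0,0,-0.5,0,0,0],[60,0,0,-0.8,0,0,0],[60,0,0,-0.9,0,0,0],[60,0,0,-0.9,0,0,0],[60,0,0,-0.9,0,0,0]]}}

```text
time_s: 32.5
position: [0.524, 0.03, 0.2572]
tcp_rot: [[-0.067, 0.998, -0.002], [0.998, 0.067, 0.0], [0.0, -0.002, -1.0]]
force: [-0.7, 0.3, -0.9]
opening: 0.688
grasp_force: 0.0
```

```bash
python3 - <<'E'
from h import *
st()
c=cap("side");W=cloud(c);h=cv2.cvtColor(c["color"],cv2.COLOR_BGR2HSV)
from scipy.optimize import least_squares
w=W[(np.hypot(W[...,0]-.525,W[...,1]-.03)<.045)&(h[...,1]<60)&(W[...,2]>.08)&(W[...,2]<.132)]
f=least_squares(lambda a:np.hypot(w[:,0]-a[0]-a[2]*(w[:,2]-.1),w[:,1]-a[1]-a[3]*(w[:,2]-.1))-.03,[.525,.03,0,0],loss="soft_l1",f_scale=.001)
print("cover axis",f.x.round(4),len(w))
k=W[(np.hypot(W[...,0]-.525,W[...,1]-.03)<.035)&(W[...,2]>.13)&(W[...,2]<.18)];print("top z",np.percentile(k[:,2],[50,99]))
a=cv2.resize(c["color"][180:300,245:405],(800,600),interpolation=cv2.INTER_CUBIC);cv2.imwrite("pics/end.png",a)
t=cap("top");T=cloud(t);T0=np.load("top0.npy")
for n,(u,v) in dict(vase=(435,248),clock=(215,168),book=(468,180)).items():
    A=[X[v-30:v+30,u-40:u+40].reshape(-1,3) for X in(T0,T)];A=[x[x[:,2]>.02].mean(0).round(4) for x in A];print(n,A)
E
```

```text
t 32.5 p [0.524  0.03   0.2572] yang 3.8 q6 -12.8 F [-0.7  0.3 -0.9] M [ 0.006 -0.104 -0.064] tau6 0.001 open 59.8 gf 0.0
cover axis [ 0.5244  0.0293 -0.008   0.0023] 399
top z [0.14103295 0.16604794]
vase [array([ 0.4815, -0.242 ,  0.0941]), array([ 0.4816, -0.242 ,  0.0941])]
clock [array([0.6731, 0.3118, 0.0768]), array([0.6732, 0.3117, 0.0768])]
book [array([ 0.6699, -0.3462,  0.0267]), array([ 0.6702, -0.3463,  0.0267])]
```

The cover is upright on the neck axis, the knob top at about 0.163–0.166 m is right for a seated cap, and the bystanders haven't moved. Handing in.

```bash
python3 -c "
from h import *
print(order.hand_in())"
```

```text
the job is handed in; nothing more can be done
None
```

The job is handed in, with no verdict returned: the stopper was tightened to about 0.65 N m, and the cover sits level and home on the neck, released. The vase, book and clock measured unmoved, at about 32.5 s of the 72 s.

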